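Spin-check the filter wheel and park it at home

TASK

Check that the flat black filter wheel runs freely: with a fingertip flick its tab so that the wheel spins counter-clockwise seen from above, and let it run untouched for at least three full turns. Then, while it is still turning, brake it lightly with a fingertip so that the first time it stops its whole tab stands between the two upright home pins (no nudging it round afterwards). The program finishes while the fingertip still rests on the wheel, holding it there. Grasp nothing, and leave the other things on the table where they are.

Things in the scene. Friction and masses are not known exactly. Their poses are not given: they have to be found in the camera images.
- wheel: Flat black disc, radius 65 mm, 0.3 to 0.5 kg, on an upright axis without stops. Its rim and its one tab fill the heights 65 to 75 mm above the table, with free air below down to the stand. The tab, black too, 14 mm wide, sticks out to 92 mm from the axis. Origin on the axis at table height; z up, x to the tab. Spring-borne: pressed down it gives from 2 or 3 N on, 8 mm at most (14 N); this stops it at once.
- spindle (a joint): Wheel angle in rad, counted on over full turns, growing counter-clockwise seen from above. 0 and multiples of 2 pi: tab midway between the home pins. Starts between 0.9 and 4.6. The bearing is free: 5 rad/s falls to 2 rad/s in 6 to 9 s; a flick to 4 rad/s or more is good for three turns. Free as it is, a stopped wheel drifts when a finger leaves it.
- tab (a point): Middle of the tab's outer end, on its top face, 92 mm from the axis, height 75 mm. Turns with the wheel.
- home (a point): Fixed point where tab is when the tab is midway between the home pins (92 mm from the axis, height 75 mm).
- hub (a point): Centre of the wheel on the axis, at the height of its top face (75 mm). The steel hub around it, radius 12 mm, stands 5 mm higher; six glass filters lie flush in the face, 38 mm from the axis.
- stand: Fixed aluminium stand; origin on the table under the axis, x towards the home pins. Plate 110 x 110 mm, 12 mm high, with an arm 78 mm wide, 10 mm high, to 120 mm along x; bearing post of radius 22 mm. Home pins: two upright black pins, 8 mm thick, 95 mm high, at x 108, y -30 and 30 mm, just outside the tab's circle. Nothing else within 200 mm of the axis is over 55 mm high.
- post_holder: Bystander: black upright post holder, 25 mm thick, 42 mm high; origin under its middle. Leave it alone.
- clamp_fork: Bystander: black clamp block with a steel screw, 50 x 26 mm, 15 mm high; origin under its middle. Leave it alone.
- spool: Bystander: flat black fibre spool, 90 mm across, 21 mm high; origin under its middle. Leave it alone.
- mirror_mount: Bystander: small black mirror mount, 45 mm wide, 53 mm high; origin under its middle. Leave it alone.
- ball_driver: Bystander: screwdriver lying flat, 170 mm long; origin under its middle. Leave it alone.
- lens_jar: Bystander: amber glass jar, 44 mm across, 50 mm high; origin under its middle. Leave it alone.
- bnc_box: Bystander: small metal box with a connector, 60 x 45 mm, 28 mm high; origin under its middle. Leave it alone.

How it is judged:
By the outcome, as a careful person would: the job done as asked, in the order asked, and still so for the second after the job is handed in, while the arm keeps its last pose, push and grip.
It also fails if it takes over 64 s, if anything falls off the work surface, if the arm or the gripper's body presses on something with over 40 N, if the wrist force passes 120 N, or if a joint passes its speed limit or range.

ROBOT

A 6-joint arm with a two-finger parallel gripper is mounted at the origin on the work surface. World frame = base frame: x ahead of the robot, y to its left, z up, the work surface at z = 0. Lengths are in m, angles in degrees, forces in N, time in s.
With the tool pointing down it reaches from about 0.25 to 0.725 m from the base axis. Payload 9.7 kg.
Tool frame: the origin (TCP) lies on the centre line of the jaws, within the pads' length; the fingertips stand bot.nose_length ahead of it and the grasp point (between the pads) lies 11 mm behind it (bot.nose_length is the distance from the TCP to the fingertips, in m); z points along the fingers, y is the line along which they close (so a half turn about z gives the same grasp; the last joint's range is limited). The gripper opens to 85 mm and grips with 20 to 120 N. Pads are 22 mm wide; open, the fingers measure 114 mm over their backs; the gripper's body (76 mm by 85 mm) begins 54 mm behind the grasp point. The pads swing forward as they close: fully open they stand 13 mm farther back than shut.
Start: joints at [0, 4.979, 10.078, 95.1, 0, 90], TCP at [0.55, -0, 0.239] pointing down, gripper open.
Joint ranges: [-179.16, 179.16], [-48.56, 103.87], [-65.8, 70.77], [-126.05, 130.52], [-82.76, 87.17], [-180, 180]. Speed limits (degrees/s): [127.2, 127.2, 147.25, 180, 180, 180].

INTERFACE

Orientations are given as [roll, pitch, yaw] about the fixed x, y, z axes, in that order (R = Rz(yaw) Ry(pitch) Rx(roll)).
In Python, from workcell import bot gives the robot as it stands. The module is installed in compiled form; this text tells all that it offers.
- The arm moves only by the shell command python3 -m inch 'ROWS' [OPENING] [FORCE]. ROWS is JSON, a list of rows, each a list of 4 numbers: the shift along the world's x, y, z in cm, then the turn about the world's z in degrees. A call has exactly 8 rows; each row is the pose to reach, as a shift and turn from the pose commanded when the call began; what a row does not reach only later rows make up. A row lasts 1/8 s, in which the tool goes at most 62.5 mm and 10.7 degrees, less where a joint would pass 70% of its speed; a pose out of reach is approached as far as the arm can. A call with a gripper value outside its range is refused whole. OPENING is the finger opening in cm, from 0 to 8.54, set as the call begins (- or left out, the last holds). The fingers move at their own pace and stop on an object; FORCE is the grip in N (left out, the last holds). Time passes only in rows, so rows that repeat a pose let the fingers close, or fill a call up. It gives the time, the measured TCP pose, the force, the opening and the grip force at its end, in the units of the state.
- bot.get_obs(): the state, without advancing time (a new reading comes with each control period).
- bot.camera(name): name is "scene" or "side" or "wrist"; returns a dict with "img" (384x512x3 uint8, red, green, blue), "fovy" (degrees; the focal length in pixels is half the picture's height over the tangent of half this angle, whatever the lens; pixels are square), "cx", "cy" (the principal point, pixels), "R" (3x3) and "t" (3): a world point X has camera coordinates R X + t; the wrist camera has in their place "mount" (4x4, takes a point from camera to tool coordinates, whose origin is the TCP and whose axes are the flange's). Camera axes: x right, y down, z forward; pixel columns grow to the right and rows downward; lengths in m; the calibration is good to about 2 mm. A picture is of the moment at which its call begins: read the wrist's pose just before it. There is no depth.
- bot.job_done(): hands the job in; it is judged then, once.
Trained networks look in a picture, given as the dict that the camera call returned (one of the last four; its "shot" number tells which), for a name from the list of things; names that differ only in an ending like _2 or _b are one class to them, and where a whole thing is asked for, a point or a joint stands for the part that bears it (a point fixed in the world has none). Each returns a list of dicts, best first, with "score" (0 to 1); they miss things now and then, are a little off and sometimes report something else, mostly with a low value. They report only what shows in the picture. A call takes as long as a camera call.
- bot.find_in(thing, picture): "point" ([column, row] in pixels, amid what is visible of it).
- bot.landmark_of(thing, picture): "point" ([column, row] in pixels: a listed point, or the origin of a listed thing).
The state is a dict: "time": time; "q": joint angles; "qd": joint speeds; "joint_efforts": joint torques, N m; "ee_pos": TCP position; "tcp_rot": TCP orientation; "wrist_force": force on the tool from outside, world axes, zero at the start; "torque": the same for the moment, N m; "opening": finger opening in m; "grasp_force": force on a finger pad.
Only numpy, scipy, OpenCV 4.12 (cv2) and the standard library are available. Lean on these libraries where they do the work, as an engineer would, in place of code of your own. Each camera call takes 0.05 s, during which the arm holds its last target. There are 200 camera calls.

## Working session

There is one attempt and no reset: what is moved stays moved. The work goes in short steps, Python scripts to look and compute and a shell command to move; the robot and the scene stay as the last step left them, time stands still between calls to the robot, and variables do not carry over. Pictures are saved under pics/ and viewed, at most 10 in all, crops included, and the job is handed in when it is done.

```bash
mkdir -p pics; cat > h.py <<'E'
import numpy as np, cv2
from workcell import bot
from scipy.spatial.transform import Rotation as Ro
def K(p):
    f=192/np.tan(np.radians(p["fovy"]/2)); return f
def ray(p,px,obs=None):
    f=K(p); d=np.array([(px[0]-p["cx"])/f,(px[1]-p["cy"])/f,1.])
    if "mount" in p:
        M=np.array(p["mount"]); T=np.eye(4); T[:3,:3]=Ro.from_euler('xyz',obs["tcp_rot"],degrees=True).as_matrix(); T[:3,3]=obs["ee_pos"]
        W=T@M; return W[:3,3],W[:3,:3]@d
    R=np.array(p["R"]);t=np.array(p["t"]); return -R.T@t,R.T@d
def atz(p,px,z,obs=None):
    o,d=ray(p,px,obs); return o+d*(z-o[2])/d[2]
E
python3 - <<'E'
from h import *
o=bot.get_obs(); print({k:np.round(v,3) for k,v in o.items()}, bot.nose_length)
for n in ["scene","side","wrist"]:
    o=bot.get_obs(); p=bot.camera(n); cv2.imwrite(f"pics/{n}0.png",p["img"][:,:,::-1])
    for th,z in [("hub",.075),("tab",.075),("home",.075),("stand",0),("post_holder",0),("mirror_mount",0),("lens_jar",0),("spool",0)]:
        for r in bot.landmark_of(th,p)[:1]: print(n,th,np.round(r["point"]),round(r["score"],2),np.round(atz(p,r["point"],z,o),3))
E
```

```text
{'time': np.float64(0.0), 'q': array([2.0000e-03, 5.0110e+00, 1.0033e+01, 9.5099e+01, 3.0000e-03,
       9.0001e+01]), 'qd': array([ 0.077, -0.005, -0.055, -0.009,  0.047,  0.068]), 'joint_efforts': array([ 1.0000e-03, -5.2039e+01,  4.6480e+01,  1.6000e-02,  0.0000e+00,
       -0.0000e+00]), 'ee_pos': array([0.55 , 0.   , 0.239]), 'tcp_rot': array([-1.79923e+02, -3.00000e-03,  9.00010e+01]), 'wrist_force': array([-0.689, -0.97 , -0.388]), 'torque': array([-0.04 , -0.02 ,  0.008]), 'grasp_force': np.float64(0.0), 'opening': np.float64(0.085)} 0.008
scene hub [228. 224.] 0.6 [ 0.585 -0.097  0.075]
scene tab [248. 244.] 0.77 [ 0.674 -0.077  0.075]
scene stand [225. 236.] 0.92 [ 0.581 -0.108  0.   ]
scene post_holder [227. 184.] 0.52 [ 0.406 -0.007  0.   ]
scene mirror_mount [116. 283.] 0.54 [ 0.559 -0.458  0.   ]
scene lens_jar [350. 148.] 0.67 [0.484 0.46  0.   ]
scene spool [205. 284.] 0.83 [ 0.693 -0.232  0.   ]
side hub [237. 172.] 0.67 [ 0.586 -0.086  0.075]
side tab [210. 173.] 0.97 [ 0.666 -0.069  0.075]
side home [254. 187.] 0.93 [ 0.524 -0.031  0.075]
side stand [240. 183.] 0.67 [ 0.581 -0.106  0.   ]
side post_holder [293. 206.] 0.45 [ 0.404 -0.029  0.   ]
side mirror_mount [257. 114.] 0.48 [ 0.562 -0.456  0.   ]
side lens_jar [243. 360.] 0.65 [0.498 0.467 0.   ]
side spool [213. 156.] 0.57 [ 0.687 -0.218  0.   ]
wrist hub [282. 261.] 0.58 [ 0.58  -0.102  0.075]
wrist tab [345. 302.] 0.33 [ 0.656 -0.159  0.075]
wrist home [230. 195.] 0.95 [ 0.522 -0.022  0.075]
wrist stand [276. 229.] 0.86 [ 0.577 -0.098  0.   ]
wrist mirror_mount [285. 105.] 0.71 [0.585 0.067 0.   ]
wrist spool [345. 304.] 0.68 [ 0.683 -0.223  0.   ]
```

```bash
python3 -c "
import cv2,numpy as np
a=[cv2.imread(f'pics/{n}0.png') for n in('scene','side')]
cv2.imwrite('pics/m0.png',cv2.resize(np.hstack(a),(800,300)))"
```

```text
(no output)
```

View pics/m0.png

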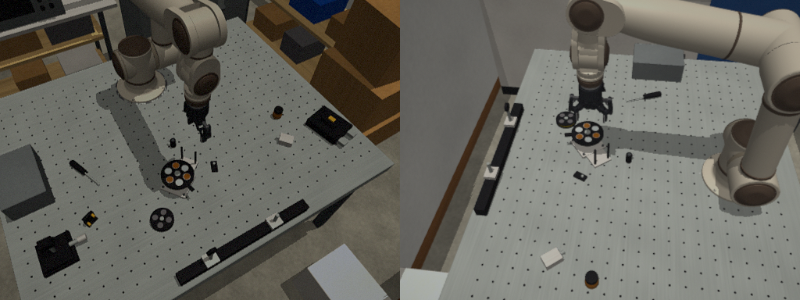

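The picture shows the wheel below and left of the gripper (scene 228,224; side 237,172). The pins point back towards the robot, and the tab points away from it.

View pics/wrist0.png

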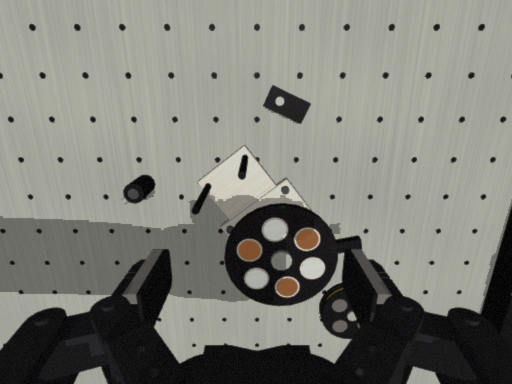

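The wrist view shows the hub at about (281,261) and the tab end at (361,242). The pins are at (244,157)-(241,178) and (208,185)-(197,212). The spool lies below right of the wheel, well under wheel height.

```bash
python3 - <<'E'
from h import *
o=bot.get_obs(); p=bot.camera("wrist")
print(np.round(p["mount"],3), ray(p,(256,192),o))
h=atz(p,(281.5,260.5),.08,o)[:2]; t=atz(p,(361,241.5),.075,o)[:2]
print("hub",h,"tab",t,np.hypot(*(t-h)))
for px in [(244,156),(241,178),(209,184),(196,213)]: print(px,atz(p,px,.095,o)[:2],atz(p,px,.022,o)[:2])
# rectified top view at z=.075 around h, 1 px=0.5mm, 130mm half
def rect(p,o,c,half=.12,n=400,z=.075):
    c0,_=ray(p,(0,0),o); 
    q=np.array([[c[0]-half,c[1]-half],[c[0]+half,c[1]-half],[c[0]+half,c[1]+half],[c[0]-half,c[1]+half]])
    A=np.linalg.inv(np.column_stack([ray(p,(0,0),o)[1],ray(p,(1,0),o)[1]-ray(p,(0,0),o)[1],ray(p,(0,1),o)[1]-ray(p,(0,0),o)[1]]))
    src=[]
    for x in q:
        v=A@(np.r_[x,z]-c0); src.append([v[1]/v[0],v[2]/v[0]])
    M=cv2.getPerspectiveTransform(np.float32(src),np.float32([[0,n],[n,n],[n,0],[0,0]]))
    return cv2.warpPerspective(p["img"],M,(n,n))
ims=[rect(p,o,h)]
s=bot.camera("scene"); ims.append(rect(s,None,h))
cv2.imwrite("pics/r0.png",np.hstack(ims)[:,:,::-1])
E
sed -n '/^def rect/,/return cv2/p' /dev/null
```

```text
[[-0.001 -0.949 -0.316  0.081]
 [ 1.    -0.001 -0.     0.   ]
 [-0.    -0.316  0.949 -0.135]
 [ 0.     0.     0.     1.   ]] (array([0.55036835, 0.0812868 , 0.37384942]), array([-0.00192946, -0.31763478, -0.9482143 ]))
hub [ 0.5782592  -0.09825979] tab [ 0.66683754 -0.07720872] 0.09104541886608604
(244, 156) [0.53851018 0.02379609] [0.53540583 0.00874559]
(241, 178) [0.5352954  0.00219424] [ 0.53134945 -0.01851141]
(209, 184) [ 0.5039901  -0.00384548] [ 0.49184874 -0.02613227]
(196, 213) [ 0.48932973 -0.03436241] [ 0.47335042 -0.06463822]
```

View pics/r0.png

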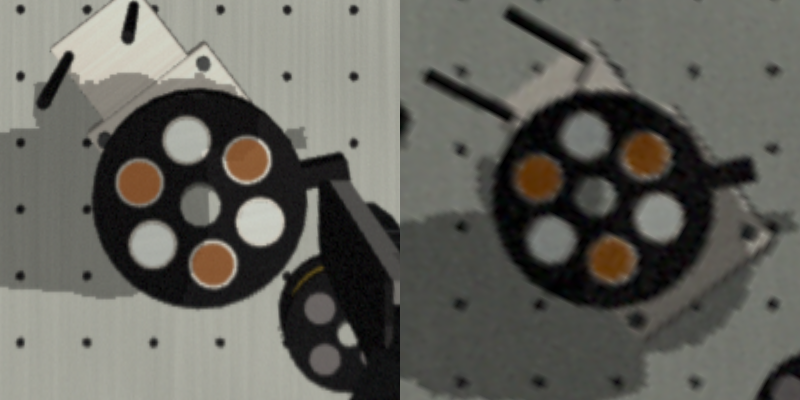

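Wheel: hub at about (0.578,-0.098), tab at 13.4°, home at about 128°, so the spindle reads about 4.3 rad. I'll go to the clockwise side of the tab with the fingers shut.

```bash
cat >> h.py <<'E'
def rect(p,o,c,half=.12,n=400,z=.075):
    c0,a=ray(p,(0,0),o); A=np.linalg.inv(np.column_stack([a,ray(p,(1,0),o)[1]-a,ray(p,(0,1),o)[1]-a]))
    src=[]
    for x in [(-1,-1),(1,-1),(1,1),(-1,1)]:
        v=A@(np.array([c[0]+x[0]*half,c[1]+x[1]*half,z])-c0); src.append([v[1]/v[0],v[2]/v[0]])
    M=cv2.getPerspectiveTransform(np.float32(src),np.float32([[0,n],[n,n],[n,0],[0,0]]))
    return cv2.warpPerspective(p["img"],M,(n,n))
E
python3 -m inch '[[4,-5,0,5],[8,-10,0,10],[12.8,-15.6,0,13],[12.8,-15.6,-6,13],[12.8,-15.6,-12,13],[12.8,-15.6,-17.6,13],[12.8,-15.6,-17.6,13],[12.8,-15.6,-17.6,13]]' 0 
python3 - <<'E'
from h import *
o=bot.get_obs(); w=bot.camera("wrist"); s=bot.camera("scene"); d=bot.camera("side")
h=(.578,-.098)
cv2.imwrite("pics/r1.png",np.vstack([np.hstack([rect(s,None,h,n=300),rect(d,None,h,n=300)]),np.hstack([rect(w,o,h,n=300),cv2.resize(w["img"],(300,300))])])[:,:,::-1])
print(o["time"],o["ee_pos"],o["tcp_rot"],o["opening"])
E
```

```text
time: 2.45
ee_pos: [0.679, -0.1562, 0.0661]
tcp_rot: [179.9, 0.1, 103.0]
wrist_force: [-0.4, 0.6, 0.7]
opening: -0.0002
grasp_force: 0.0
2.45 [ 0.67900638 -0.15616046  0.06613751] [1.79856264e+02 7.05203065e-02 1.03006047e+02] -0.00023630081756983594
```

View pics/r1.png

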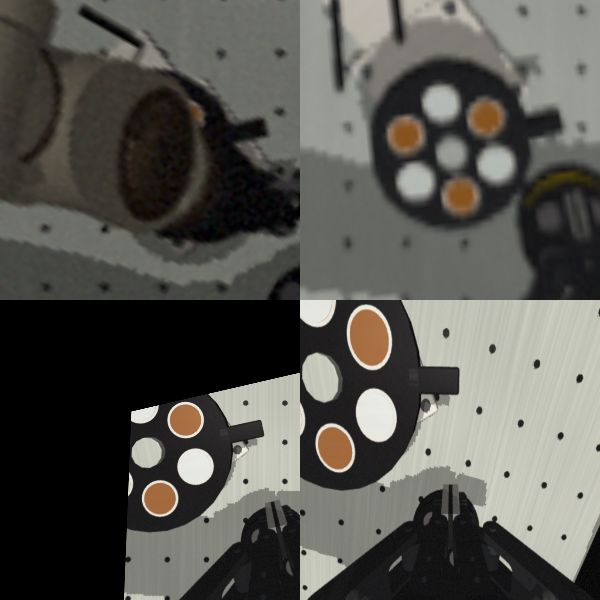

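The tip stands clear on the clockwise side of the tab, which is at about 11-12°. Now the flick, followed by a lift.

```bash
python3 -m inch '[[-1.3,5,0,0],[-2.6,10.1,0,0],[-1.7,13,0,0],[-1.7,13,5,0],[-1.7,13,11,0],[-1.7,13,11,0],[-1.7,13,11,0],[-1.7,13,11,0]]'
cat >> h.py <<'E'
H=np.array([.578,-.098])
def ang(cam="side"):
    o=bot.get_obs(); p=bot.camera(cam); r=rect(p,o,H); hsv=cv2.cvtColor(r,cv2.COLOR_RGB2HSV)
    ys,xs=np.nonzero((hsv[...,1]>110)&(hsv[...,2]>60)); x=(xs-199.5)*.6; y=(199.5-ys)*.6; R=np.hypot(x,y); k=(R>26)&(R<50)
    ph=np.degrees(np.angle(np.exp(3j*np.arctan2(y[k],x[k])).mean()))/3-30
    t=bot.landmark_of("tab",p); a=None; ta=None
    if t:
        v=atz(p,t[0]["point"],.075,o)[:2]-H; ta=np.degrees(np.arctan2(v[1],v[0])); a=(ph+120*np.round((ta-ph)/120))%360
    return o["time"],a,ph%120,ta,(round(t[0]["score"],2),round(float(np.hypot(*v)),3)) if t else None,int(k.sum()),p,r
E
python3 - <<'E'
from h import *
for i in range(6):
    z=ang(); print(z[:6])
E
```

```text
time: 3.6
ee_pos: [0.6607, -0.026, 0.1726]
tcp_rot: [-179.9, -0.0, 103.0]
wrist_force: [-0.5, -0.5, -0.7]
opening: 0.0001
grasp_force: 0.0
(3.6, np.float64(304.8642876822935), np.float64(64.8642876822935), np.float64(-59.61298650766372), (0.97, 0.106), 4130)
(3.7, np.float64(336.73836122212333), np.float64(96.73836122212332), np.float64(-27.332351402364058), (0.74, 0.092), 4118)
(3.8, np.float64(8.471327216845921), np.float64(8.471327216845921), np.float64(2.312231836925561), (0.87, 0.089), 4252)
(3.9, np.float64(39.88125906997877), np.float64(39.88125906997877), np.float64(34.18295547157754), (0.84, 0.092), 4176)
(4.0, np.float64(70.39114028730536), np.float64(70.39114028730536), np.float64(69.3885305510676), (0.93, 0.093), 4179)
(4.1, np.float64(101.06816041102118), np.float64(101.06816041102118), np.float64(100.32942943255901), (0.82, 0.075), 4068)
```

Spinning at about 5.5 rad/s. I'll go to the hover point above the face, opposite the pins.

```bash
python3 -m inch '[[-2.7,-5,0,0],[-5.5,-10.7,0,0],[-5.5,-10.7,-4,0],[-5.5,-10.7,-7.8,0],[-5.5,-10.7,-7.8,0],[-5.5,-10.7,-7.8,0],[-5.5,-10.7,-7.8,0],[-5.5,-10.7,-7.8,0]]'
python3 - <<'E'
from h import *
o=bot.get_obs(); print(o["ee_pos"])
for i in range(3):
    z=ang(); print(z[:6])
w=bot.camera("wrist"); cv2.imwrite("pics/r2.png",np.hstack([cv2.resize(z[6]["img"],None,fx=.75,fy=.75),cv2.resize(w["img"],None,fx=.75,fy=.75)])[:,:,::-1])
E
```

```text
time: 5.2
ee_pos: [0.6067, -0.133, 0.0966]
tcp_rot: [179.9, 0.0, 103.0]
wrist_force: [-1.2, 1.1, 0.2]
opening: 0.0001
grasp_force: 0.0
[ 0.60666024 -0.13295204  0.09660454]
(5.2, np.float64(50.51966711549221), np.float64(50.51966711549221), np.float64(44.00122947969146), (0.81, 0.084), 3645)
(5.3, np.float64(77.15518689280938), np.float64(77.15518689280938), np.float64(77.94613249545239), (0.91, 0.086), 3648)
(5.4, None, np.float64(102.844704051524), None, None, 3759)
```

View pics/r2.png

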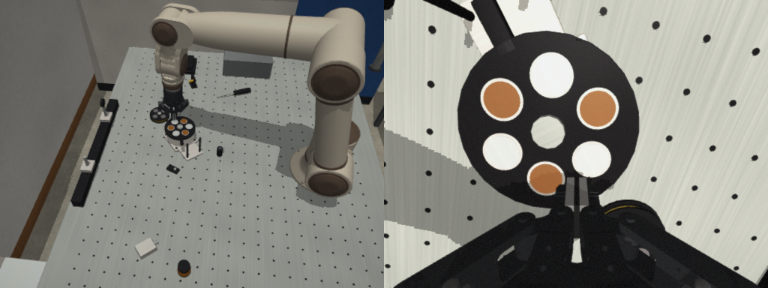

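The wrist camera sees the wheel, the tab (at about (495,25) in the right half, near the pin) and the fingertip over the face. Everything is clear, so I'll let it run down.

```bash
for i in 1; do python3 -m inch '[[0,0,0,0],[0,0,0,0],[0,0,0,0],[0,0,0,0],[0,0,0,0],[0,0,0,0],[0,0,0,0],[0,0,0,0]]' | head -2; done
python3 -m inch '[[0,0,0,0],[0,0,0,0],[0,0,0,0],[0,0,0,0],[0,0,0,0],[0,0,0,0],[0,0,0,0],[0,0,0,0]]' | head -1
python3 -m inch '[[0,0,0,0],[0,0,0,0],[0,0,0,0],[0,0,0,0],[0,0,0,0],[0,0,0,0],[0,0,0,0],[0,0,0,0]]' | head -1
python3 -m inch '[[0,0,0,0],[0,0,0,0],[0,0,0,0],[0,0,0,0],[0,0,0,0],[0,0,0,0],[0,0,0,0],[0,0,0,0]]' | head -1
python3 -m inch '[[0,0,0,0],[0,0,0,0],[0,0,0,0],[0,0,0,0],[0,0,0,0],[0,0,0,0],[0,0,0,0],[0,0,0,0]]' | head -1
python3 -m inch '[[0,0,0,0],[0,0,0,0],[0,0,0,0],[0,0,0,0],[0,0,0,0],[0,0,0,0],[0,0,0,0],[0,0,0,0]]' | head -2
python3 - <<'E'
from h import *
for i in range(3):
    print(ang("wrist")[:6]);print(ang()[:6])
E
```

```text
time: 6.55
ee_pos: [0.606, -0.133, 0.0953]
time: 7.55
time: 8.55
time: 9.55
time: 10.55
time: 11.55
ee_pos: [0.606, -0.133, 0.0953]
(11.55, np.float64(54.17123964396214), np.float64(54.17123964396214), np.float64(54.00867358988886), (0.66, 0.092), 3693)
(11.65, np.float64(63.58460120654273), np.float64(63.58460120654273), np.float64(64.6893433809144), (0.64, 0.089), 3669)
(11.75, np.float64(73.22178012356953), np.float64(73.22178012356953), np.float64(73.76032094030437), (0.58, 0.09), 3800)
(11.85, np.float64(82.71326522831066), np.float64(82.71326522831066), np.float64(80.49190907421439), (0.56, 0.091), 3509)
(11.95, None, np.float64(91.9679760825419), None, None, 3806)
(12.05, np.float64(101.30086326427846), np.float64(101.30086326427846), np.float64(104.39118484885671), (0.81, 0.088), 3713)
```

The wheel has made about 5 turns and is at about 92°/s, slowing fast. It might stop on its own before the next pass, so I brake on this one. The tab is at about 110.5° now, home at about 127.6°.

```bash
python3 -m inch '[[0,0,-1.1,0],[0,0,-1.6,0],[0,0,-1.5,0],[0,0,-1.5,0],[0,0,-1.5,0],[0,0,-1.5,0],[0,0,-1.5,0],[0,0,-1.5,0]]'
python3 - <<'E'
from h import *
for i in range(2):
    print(ang("side")[:6]);z=ang("wrist");print(z[:6])
w=z[6]; d=bot.camera("side"); print(bot.get_obs()["wrist_force"],bot.get_obs()["ee_pos"])
for p,n in((w,"wrist"),(d,"side")):
    for r in bot.landmark_of("home",p)[:1]:
        v=atz(p,r["point"],.075,bot.get_obs())[:2]-H; print(n,"home",r["score"],np.degrees(np.arctan2(v[1],v[0])),np.hypot(*v))
cv2.imwrite("pics/r3.png",np.hstack([cv2.resize(w["img"],(400,300)),cv2.resize(d["img"][120:240,160:320],(400,300))])[:,:,::-1])
E
```

```text
time: 13.15
ee_pos: [0.6063, -0.133, 0.0808]
tcp_rot: [179.9, 0.0, 103.0]
wrist_force: [-1.0, 0.7, 6.6]
opening: -0.0001
grasp_force: 3.3
(13.15, np.float64(123.06191986476924), np.float64(3.0619198647692443), np.float64(121.08619913464007), (0.55, 0.079), 3646)
(13.25, None, np.float64(2.691604621400657), None, None, 3763)
(13.35, np.float64(123.11130019035875), np.float64(3.1113001903587403), np.float64(127.57148339301189), (0.57, 0.087), 3656)
(13.45, None, np.float64(2.688891042572628), None, None, 3764)
[-0.28267457  0.10818114  6.65190634] [ 0.6062518  -0.13298923  0.08078091]
side home 0.92 128.56573566938107 0.09891259605083139
```

View pics/r3.png

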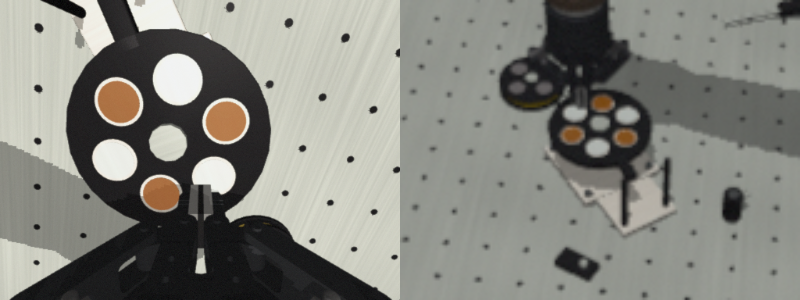

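The wheel stands still, held with 6.6 N. The tab is at about 123°, between the pins at about 113° and 144°. The tab edge has about 6° to spare.

```bash
python3 -c "
from workcell import bot
print(bot.job_done())"
```

```text
the job is handed in; nothing more can be done
None
```

The job is handed in: I flicked the wheel to about 5.5 rad/s counter-clockwise and it ran untouched for about 5 turns. One press then stopped it with the tab between the home pins, about 5° off centre, and the fingertip still holds it there with about 6.6 N.

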